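# Load the full tin into the paint shaker

### The arm

A 6-joint arm with a two-finger parallel gripper is mounted at the origin on the work surface. World frame = base frame: x ahead of the robot, y to its left, z up, the work surface at z = 0. Lengths are in m, angles in rad, forces in N, time in s.
With the tool pointing down it reaches from about 0.275 to 0.775 m from the base axis. Payload 14.6 kg.
Tool frame: the origin (TCP) lies at the very end of the fingers, on their centre line; the grasp point (between the pads) lies 19 mm behind it; z points along the fingers, y is the line along which they close (so a half turn about z gives the same grasp; the last joint's range is limited). The gripper opens to 85 mm and grips with 20 to 120 N. Pads are 22 mm wide; open, the fingers measure 114 mm over their backs; the gripper's body (76 mm by 85 mm) begins 54 mm behind the grasp point. The pads swing forward as they close: fully open they stand 13 mm farther back than shut.
Start: joints at [1.177, 0.263, -0.048, 1.259, 0, 1.415], TCP at [0.124, 0.51, 0.231] pointing down, gripper open.
Joint ranges: [-2.65, 2.65], [-0.89, 1.7], [-1.18, 1.37], [-2.13, 2.11], [-1.35, 1.29], [-3.14, 3.14]. Speed limits (rad/s): [1.89, 1.89, 2.57, 2.79, 3.14, 3.14].

### API

Orientations are given as [roll, pitch, yaw] about the fixed x, y, z axes, in that order (R = Rz(yaw) Ry(pitch) Rx(roll)).
In Python, from cell import sense, viewer, ticket gives the robot as it stands. The module is installed in compiled form; this text tells all that it offers.
- The arm moves only by the tool drive_tool, never from a script. Its argument "increments" is one flat list of numbers, 7 for each row, row after row: the shift along the tool's x, y, z in cm, then the turn, a rotation vector about the tool's x, y, z in rad, then the finger opening in cm, from 0 to 8.54. In form: [dx, dy, dz, rx, ry, rz, fingers, dx, dy, dz, rx, ry, rz, fingers, ...]. A call has 1 to 12 rows; each row is the pose to reach, as a shift and turn from the pose commanded when the call began, along the tool's axes at that moment; what a row does not reach only later rows make up. A row lasts 1/8 s, in which the tool goes at most 62.5 mm and 10.7 degrees, less where a joint would pass 70% of its speed; a pose out of reach is approached as far as the arm can. A call with a gripper value outside its range is refused whole. The fingers move at their own pace and stop on an object; "force" is the grip in N (left out, the last holds). Time passes only in rows, so rows that repeat a pose let the fingers close. It gives the time, the measured TCP pose, the force, the opening and the grip force at its end, in the units of the state.
- sense(): the state, without advancing time (a new reading comes with each control period).
- viewer.read_camera(name): name is "scene" or "top" or "wrist"; returns a dict with "img" (480x640x3 uint8, red, green, blue), "fov_y" (degrees; the focal length in pixels is half the picture's height over the tangent of half this angle, whatever the lens; pixels are square), "cx", "cy" (the principal point, pixels), "pose" (4x4, takes a point from camera to world coordinates); the wrist camera has in their place "mount" (4x4, takes a point from camera to tool coordinates, whose origin is the TCP and whose axes are the flange's). Camera axes: x right, y up, looking along -z (the intrinsics and any distortion apply to the point x, -y, -z); pixel columns grow to the right and rows downward; lengths in m; the calibration is good to about 2 mm. A picture is of the moment at which its call begins: read the wrist's pose just before it. There is no depth.
- ticket.hand_in(): hands the job in; it is judged then, once.
The state is a dict: "time_s": time; "joint_positions": joint angles; "joint_vel": joint speeds; "joint_efforts": joint torques, N m; "position": TCP position; "orientation": TCP orientation; "contact_force": force on the tool from outside, world axes, zero at the start; "wrist_torque": the same for the moment, N m; "grip_width": finger opening in m; "finger_force": force on a finger pad.
Only numpy, scipy, OpenCV 4.12 (cv2) and the standard library are available. Lean on these libraries where they do the work, as an engineer would, in place of code of your own. Each camera call takes 0.05 s, during which the arm holds its last target. There are 200 camera calls.

### The job

Three rectangular paint tins on the bench look alike, but one is full, one half full and one almost empty: find out by lifting which is which. Stand the full one in the shaker's cradle, seated fully down, flat and square, stand the almost empty one upright in the shallow returns tray, and leave the half-full one standing upright where it was (put it back there if you lift it). Set the tins down, do not drop or tip them, and leave the round can, the bowl, the tall bottle and the brush jar where they are.

Things in the scene. Friction and masses are not known exactly. Their poses are not given: they have to be found in the camera images.
- tin_a: one of three look-alike closed upright metal tins, 64 (its x) x 44 (its y) x 85 mm high, black screw cap 24 mm across, 10 mm high, on top, 14 mm off centre towards +x. Origin: centre of underside, z up. One is full (0.51-0.61 kg in all), one half full (0.25-0.31), one almost empty (0.08); which is which changes and cannot be seen. Grip across the 44 mm, 64 mm above the underside.
- tin_b: one of three look-alike closed upright metal tins, 64 (its x) x 44 (its y) x 85 mm high, black screw cap 24 mm across, 10 mm high, on top, 14 mm off centre towards +x. Origin: centre of underside, z up. One is full (0.51-0.61 kg in all), one half full (0.25-0.31), one almost empty (0.08); which is which changes and cannot be seen. Grip across the 44 mm, 64 mm above the underside.
- tin_c: one of three look-alike closed upright metal tins, 64 (its x) x 44 (its y) x 85 mm high, black screw cap 24 mm across, 10 mm high, on top, 14 mm off centre towards +x. Origin: centre of underside, z up. One is full (0.51-0.61 kg in all), one half full (0.25-0.31), one almost empty (0.08); which is which changes and cannot be seen. Grip across the 44 mm, 64 mm above the underside.
- shaker: paint shaker, fixed to the bench: low grey base 130 mm (its x) by 110 mm (its y), top face 35 mm above the bench, with a dark rectangular sheet-metal cradle in the middle of the top. Origin: centre of its underside, on the bench.
- cradle (a point): centre of the cradle's floor, 39 mm above the bench; x along its long side, y short side, z up. The pocket is 69 by 49 mm inside (2.5 mm to spare each side of a tin), 16 mm deep, walls 3 mm thick, with a lip above flared outwards about 23 degrees from upright to guide a tin in; lip top 68 mm above the bench. A tin fits either way round, its x along the cradle's x.
- tray: shallow open sheet-metal returns tray, fixed to the bench: 130 mm (its x) by 110 mm (its y), walls 22 mm high and 3 mm thick. Origin: centre of its underside, on the bench. Shaker and tray may change sides.
- tray_in (a point): centre of the tray's inner floor, 3 mm above the bench; axes as the tray's
- can: bystander: round paint can with a paper label, 82 mm across, 105 mm high, loose. Origin: centre of its underside
- bowl: bystander: terracotta mixing bowl, 104 mm across the rim, 50 mm high, loose. Origin: centre of its underside
- thinner: bystander: tall white bottle of thinner with a black cap, 56 mm across, 190 mm high, loose. Origin: centre of its underside
- brush_jar: bystander: white jar, 64 mm across, 85 mm high, with three brushes standing in it up to about 200 mm above the bench, loose. Origin: centre of its underside
Not all that is in view belongs to the job. What is shaped like the tin_c but pink, red or yellow is not meant.

How it is judged:
At the end, for the whole second after the job is handed in: Heaviest tin in the cradle: underside within 3 mm of its floor, centre within 6 mm, square within 0.12 rad, upright. Lightest upright on the tray floor, inside its walls. The third upright on the bench within 40 mm of its start. All released, at rest (((horizontal distance between tin_a and cradle below 0.006 m and z of tin_a in the frame of cradle between -0.003 and 0.003 m and angle between the x axis of tin_a and the x axis of cradle, either way round below 0.12 rad and angle between tin_a's own z axis and vertical below 0.06 rad and contact force between tin_a and shaker above 4 N) or (horizontal distance between tin_b and cradle below 0.006 m and z of tin_b in the frame of cradle between -0.003 and 0.003 m and angle between the x axis of tin_b and the x axis of cradle, either way round below 0.12 rad and angle between tin_b's own z axis and vertical below 0.06 rad and contact force between tin_b and shaker above 4 N) or (horizontal distance between tin_c and cradle below 0.006 m and z of tin_c in the frame of cradle between -0.003 and 0.003 m and angle between the x axis of tin_c and the x axis of cradle, either way round below 0.12 rad and angle between tin_c's own z axis and vertical below 0.06 rad and contact force between tin_c and shaker above 4 N)) and ((x of tin_a in the frame of tray_in between -0.062 and 0.062 m and y of tin_a in the frame of tray_in between -0.052 and 0.052 m and z of tin_a in the frame of tray_in between -0.004 and 0.004 m and angle between tin_a's own z axis and vertical below 0.08 rad and contact force between tin_a and tray between 0.2 and 1.6 N) or (x of tin_b in the frame of tray_in between -0.062 and 0.062 m and y of tin_b in the frame of tray_in between -0.052 and 0.052 m and z of tin_b in the frame of tray_in between -0.004 and 0.004 m and angle between tin_b's own z axis and vertical below 0.08 rad and contact force between tin_b and tray between 0.2 and 1.6 N) or (x of tin_c in the frame of tray_in between -0.062 and 0.062 m and y of tin_c in the frame of tray_in between -0.052 and 0.052 m and z of tin_c in the frame of tray_in between -0.004 and 0.004 m and angle between tin_c's own z axis and vertical below 0.08 rad and contact force between tin_c and tray between 0.2 and 1.6 N)) and ((distance of tin_a from where it was at the start of the episode below 0.04 m and angle between tin_a's own z axis and vertical below 0.08 rad and height (world z) of tin_a below 0.006 m) or (distance of tin_b from where it was at the start of the episode below 0.04 m and angle between tin_b's own z axis and vertical below 0.08 rad and height (world z) of tin_b below 0.006 m) or (distance of tin_c from where it was at the start of the episode below 0.04 m and angle between tin_c's own z axis and vertical below 0.08 rad and height (world z) of tin_c below 0.006 m)) and linear speed of each of tin_a, tin_b, tin_c below 0.02 m/s and contact force between each of tin_a, tin_b, tin_c and the fingers below 0.1 N); the robot touches nothing.
It fails at once if a paint tin tips over (angle between any of tin_a, tin_b, tin_c's own z axis and vertical above 0.7 rad).
It fails at once if a paint tin is dropped or thrown (moves faster than 0.7 m/s with no finger on it) ((linear speed of tin_a above 0.7 m/s and contact force between tin_a and the fingers below 0.05 N) or (linear speed of tin_b above 0.7 m/s and contact force between tin_b and the fingers below 0.05 N) or (linear speed of tin_c above 0.7 m/s and contact force between tin_c and the fingers below 0.05 N)).
It fails at once if the round can, the bowl, the tall bottle or the brush jar is pushed more than 30 mm or tipped (distance of any of can, bowl, thinner, brush_jar from where it was at the start of the episode above 0.03 m or angle between any of can, bowl, thinner, brush_jar's own z axis and vertical above 0.3 rad).
It also fails if it takes over 72 s, if anything falls off the work surface, if the arm or the gripper's body presses on something with over 40 N, if the wrist force passes 120 N, or if a joint passes its speed limit or range.

## Working session

There is one attempt and no reset: what is moved stays moved. The work goes in short steps, Python scripts to look and compute and a tool call to move; the robot and the scene stay as the last step left them, time stands still between calls to the robot, and variables do not carry over. Pictures are saved under pics/ and viewed, at most 10 in all, crops included, and the job is handed in when it is done.

Besides the shell and the picture viewer there is one more tool, called as name(argument=value, ...) on one line, values as JSON. drive_tool: Moves the arm, as the interface text tells. Its arguments: {"type":"object","properties":{"increments":{"type":"array"},"force":{"type":"number"}},"required":["increments"]}

```bash
mkdir -p pics
cat > h.py <<'E'
import numpy as np, cv2
from scipy.spatial.transform import Rotation as R
from cell import sense, viewer, ticket
def grab(name):
    s=sense(); d=viewer.read_camera(name)
    if 'pose' not in d or d['pose'] is None:
        T=np.eye(4); T[:3,:3]=R.from_euler('xyz',s['orientation']).as_matrix(); T[:3,3]=s['position']
        d['pose']=T@np.array(d['mount'])
    d['pose']=np.array(d['pose']); d['f']=240/np.tan(np.radians(d['fov_y'])/2)
    return d
def ray(d,u,v):
    x=np.array([(u-d['cx'])/d['f'],-(v-d['cy'])/d['f'],-1.]); return d['pose'][:3,3],d['pose'][:3,:3]@x
def onz(d,u,v,z):
    o,r=ray(d,u,v); return o+r*(z-o[2])/r[2]
def proj(d,p):
    q=d['pose'][:3,:3].T@(np.array(p)-d['pose'][:3,3]); return d['cx']+d['f']*q[0]/-q[2], d['cy']-d['f']*q[1]/-q[2]
def tri(d1,a,d2,b):
    o1,r1=ray(d1,*a);o2,r2=ray(d2,*b)
    t=np.linalg.lstsq(np.c_[r1,-r2],o2-o1,rcond=None)[0]
    p,q=o1+r1*t[0],o2+r2*t[1]; return (p+q)/2,np.linalg.norm(p-q)
def save(d,n): cv2.imwrite('pics/'+n+'.png',cv2.cvtColor(d['img'],cv2.COLOR_RGB2BGR))
E
python3 - <<'E'
from h import *
print(sense())
for n in ['scene','top']:
    d=grab(n); save(d,n); print(n,{k:v for k,v in d.items() if k!='img'})
E
```

```text
{'time_s': 0.0, 'joint_positions': array([ 1.17673681e+00,  2.63541871e-01, -4.89527919e-02,  1.25936262e+00,
        1.39052487e-05,  1.41546847e+00]), 'joint_vel': array([ 0.00089337, -0.00062874, -0.00184422, -0.0010442 , -0.00016658,
       -0.00052731]), 'joint_efforts': array([ 4.72721615e-03, -6.37612653e+01,  3.84562576e+01,  1.37845427e-02,
       -4.23979589e-05,  1.24094748e-05]), 'position': array([0.12405934, 0.50985878, 0.23080944]), 'orientation': array([-3.14054662e+00, -1.77872042e-04,  2.90286089e+00]), 'contact_force': array([ 0.05698906, -0.22014876,  0.03912394]), 'wrist_torque': array([-0.01097478, -0.02309286,  0.00859909]), 'finger_force': 0.0, 'grip_width': 0.0854047232149535}
scene {'fov_y': 45.83758620762321, 'cx': 312.26847176865465, 'cy': 233.63513300147736, 'pose': array([[ 0.66570028, -0.63346695,  0.39441444,  1.10576878],
       [ 0.74609609,  0.5554195 , -0.36721902, -0.46984491],
       [ 0.01355565,  0.53872888,  0.84237013,  1.1038979 ],
       [ 0.        ,  0.        ,  0.        ,  1.        ]]), 'f': np.float64(567.6400866233365)}
top {'fov_y': 45.299126207927785, 'cx': 316.13469883443, 'cy': 235.2728446778966, 'pose': array([[-0.0176229 ,  0.98773731, -0.15512718,  0.4111395 ],
       [-0.99982489, -0.018386  , -0.00348568, -0.00807462],
       [-0.00629511,  0.15503859,  0.98788836,  1.31033682],
       [ 0.        ,  0.        ,  0.        ,  1.        ]]), 'f': np.float64(575.1601051787208)}
```

View pics/top.png

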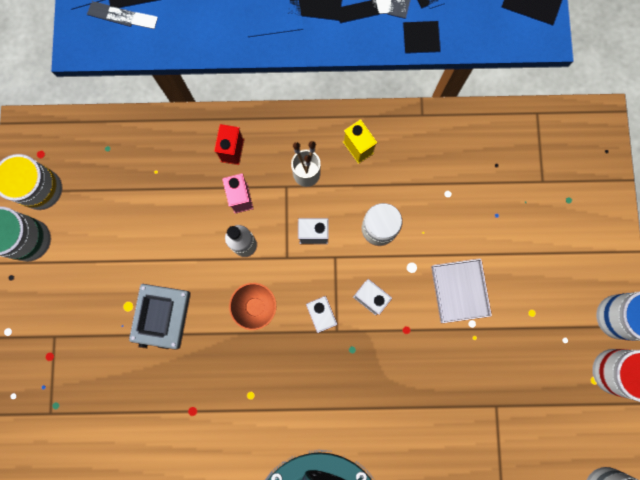

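View pics/scene.png

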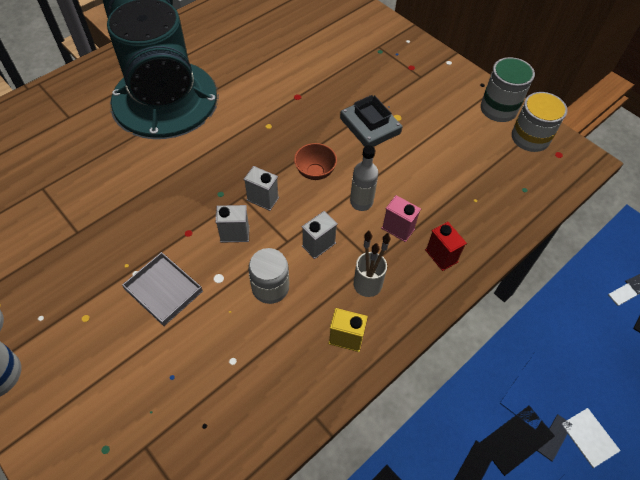

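The top view shows three grey-white tins with black caps at (313,231), (321,315) and (373,297). The red (229,144), pink (237,192) and yellow (360,140) ones are look-alikes the task rules out. The shaker is at (160,317), the tray at (461,291), the can at (382,223), the bowl at (253,306), the bottle at (239,238) and the jar at (306,165). The crop should confirm the tins.

Run:
```python
from h import *
t=grab('top'); s=grab('scene')
import pickle; pickle.dump((t,s),open('ts.pkl','wb'))
def up(d,x0,y0,w,h,k): return cv2.resize(d['img'][y0:y0+h,x0:x0+w],None,fx=k,fy=k,interpolation=cv2.INTER_CUBIC)
A=up(t,285,205,200,150,2); A2=up(t,120,270,100,75,4)[:300,:400]
B=up(s,200,155,150,113,2.6667)[:300,:400]; C=up(s,330,85,100,75,4)
im=np.vstack([np.hstack([A,A2]),np.hstack([B,C])]); cv2.imwrite('pics/crop.png',im[:,:,::-1])
for n,d in (('top',t),('scene',s)):
    hsv=cv2.cvtColor(d['img'],cv2.COLOR_RGB2HSV)
    for nm,lo,hi in (('white',(0,0,150),(180,45,255)),('black',(0,0,0),(180,255,45))):
        m=cv2.inRange(hsv,lo,hi)
        for c in cv2.findContours(m,cv2.RETR_EXTERNAL,cv2.CHAIN_APPROX_NONE)[0]:
            a=cv2.contourArea(c); r=cv2.minAreaRect(c)
            if 40<a<4000 and 120<r[0][0]<500 and 90<r[0][1]<350: print(n,nm,a,np.round(r[0],1),np.round(r[1],1),round(r[2],1))
```

```text
top white 622.5 [321.2 313.9] [31.2 21.5] 68.2
top white 2583.0 [157.2 315.8] [47.4 58.4] 11.0
top white 631.0 [372.5 296.6] [31.6 22.8] 36.9
top white 64.0 [411.5 267.5] [9. 9.] 90.0
top white 2801.5 [461.1 290.5] [59.2 50.6] 80.5
top white 106.5 [231.3 242.3] [19.1  8.5] 45.0
top white 550.0 [312.5 228.5] [19. 29.] 90.0
top white 1077.0 [381.  221.1] [35.2 40.5] 79.7
top white 297.0 [305.  166.5] [27. 28.] 90.0
top black 44.0 [318.5 307.5] [7. 7.] 90.0
top black 160.5 [145.2 319.2] [41.6 20.6] 68.7
top black 45.0 [378.5 300. ] [8. 7.] 90.0
top black 100.0 [234.  232.5] [12.  10.6] 45.0
top black 42.5 [319.5 227.5] [7. 7.] 90.0
top black 41.5 [233.5 182.5] [7. 7.] 90.0
top black 45.5 [224.8 143.8] [7.8 7.1] 45.0
scene white 242.5 [149.  301.6] [41.6 11.1] 43.3
scene white 54.0 [218. 278.] [8.5 8.5] 45.0
scene white 811.0 [168.7 282.8] [46.3 26.3] 43.9
scene white 851.5 [267.8 263.1] [31.3 35.3] 63.4
scene white 415.0 [319.7 224.1] [17.9 27.6] 54.0
scene white 275.5 [230.5 213. ] [16. 29.] 90.0
scene white 334.5 [260.6 176.8] [27.4 14.7] 24.0
scene black 85.5 [355.  322.5] [11. 10.] 90.0
scene black 87.5 [308.  246.5] [10. 19.] 0.0
scene black 372.5 [437.4 250.8] [34.3 15.7] 50.2
scene black 292.5 [375.1 254.2] [24.4 44.6] 6.0
scene black 68.5 [445.3 229.8] [9.9 9.2] 45.0
scene black 67.5 [314.5 226.5] [9. 9.] 90.0
scene black 63.5 [223.5 211.5] [9. 9.] 0.0
scene black 64.0 [408.5 209.5] [9. 9.] 90.0
scene black 1202.0 [453.8 335.2] [ 19.4 441.5] 47.0
scene black 58.0 [265.5 178. ] [8. 9.] 90.0
scene black 411.5 [365.8 139. ] [62.3 38.2] 14.3
scene black 243.5 [165.5 122.6] [ 28.3 100.7] 83.7
scene black 755.0 [371.6 112. ] [35.7 26. ] 48.0
scene black 336.5 [495.3  99.8] [42.4 34.6] 45.0
```

View pics/crop.png

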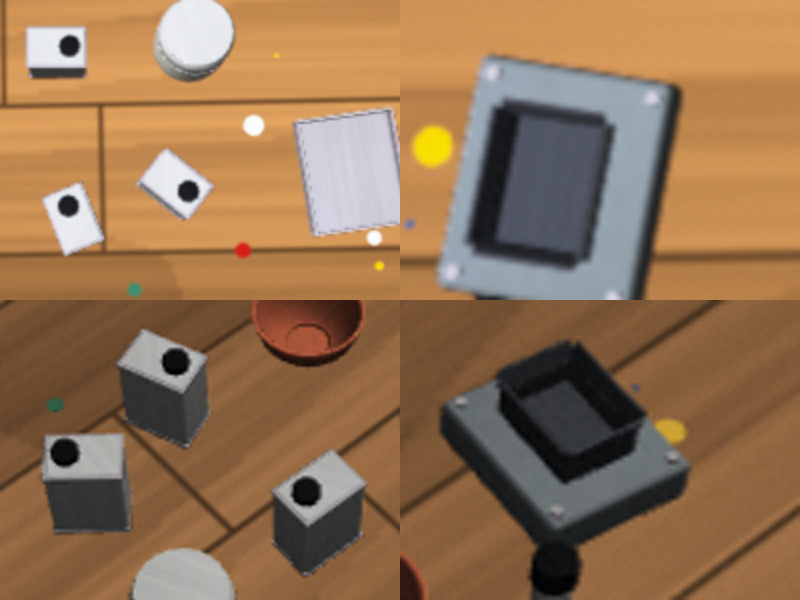

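The crops confirm that the three grey-white capped tins are the ones meant. In the top view the tins are at (313,229), (321,314) and (373,297), with their caps at (319,227), (318,307) and (378,300). I'll triangulate them next.

Run:
```python
from h import *
import pickle; t,s=pickle.load(open('ts.pkl','rb'))
def cen(d,u,v,lo,hi,w=14):
    hsv=cv2.cvtColor(d['img'],cv2.COLOR_RGB2HSV); m=cv2.inRange(hsv,lo,hi); n,l,st,c=cv2.connectedComponentsWithStats(m)
    return tuple(c[l[int(v),int(u)]])
bk=((0,0,0),(180,255,60))
for nm,ct,cs,fc in (('1 far',(319,227),(314,226),None),('2 near',(318,307),(265,178),None),('3 right',(378,300),(223,211),None)):
    a=cen(t,*ct,*bk);b=cen(s,*cs,*bk); p,e=tri(t,a,s,b); print(nm,'cap',np.round(a,1),np.round(b,1),np.round(p,4),round(e,4))
hsv=cv2.cvtColor(t['img'],cv2.COLOR_RGB2HSV); 
m=cv2.inRange(hsv,(0,0,150),(180,45,255))|0
for c in cv2.findContours(m,cv2.RETR_EXTERNAL,cv2.CHAIN_APPROX_NONE)[0]:
    r=cv2.minAreaRect(c); a=cv2.contourArea(c)
    if not(500<a<3000 and 120<r[0][0]<500): continue
    z=.085 if a<700 else (.035 if r[0][0]<200 else .022)
    if r[0][0]>370 and a<1200 and a>1000: z=.105
    P=np.array([onz(t,*q,z) for q in cv2.boxPoints(r)]); e=np.diff(P,axis=0)[:2,:2]; L=np.linalg.norm(e,axis=1); k=L.argmax()
    print(np.round(r[0],1),'z',z,'c',np.round(P.mean(0)[:2],4),'L',np.round(L,4),'yaw',round(np.degrees(np.arctan2(e[k,1],e[k,0]))%180,1))
# sanity: bystander spots
for n,q,z in (('bowl',(253,306),.05),('thinner',(235,232),.19),('jar',(306,162),.085),('can',(382,221),.105)): print(n,np.round(onz(t,*q,z)[:2],3))
w=grab('wrist'); print(w['pose'][:3],w['f']); save(w,'w0')
```

```text
1 far cap [319.3 227.3] [314.5 226.5] [ 0.6201 -0.0111  0.0884] 0.0008
2 near cap [318.8 307.4] [265.4 178. ] [ 0.4487 -0.0068  0.0879] 0.0006
3 right cap [378.8 300. ] [223.7 211.7] [ 0.4619 -0.134   0.0891] 0.0009
[321.2 313.9] z 0.085 c [ 0.4354 -0.0114] L [0.0456 0.0654] yaw 20.7
[157.2 315.8] z 0.035 c [0.4392 0.3491] L [0.1266 0.106 ] yaw 170.7
[372.5 296.6] z 0.085 c [ 0.4698 -0.1209] L [0.0487 0.0665] yaw 51.8
[461.1 290.5] z 0.022 c [ 0.4833 -0.3245] L [0.1144 0.1311] yaw 5.9
[312.5 228.5] z 0.085 c [0.6186 0.0038] L [0.0628 0.0416] yaw 88.9
[381.  221.1] z 0.105 c [ 0.6287 -0.1423] L [0.0869 0.0758] yaw 99.4
bowl [0.456 0.137]
thinner [0.597 0.156]
jar [0.767 0.016]
can [ 0.629 -0.145]
[[ 2.37599158e-01 -9.20030549e-01 -3.11593371e-01  4.42159836e-02]
 [ 9.71362855e-01  2.25346266e-01  7.53210739e-02  5.28928252e-01]
 [ 9.18713751e-04 -3.20566451e-01  9.47225584e-01  3.74475741e-01]] 379.0207412861709
```

```bash
cat >> h.py <<'E'
def inc(x,y,z,yaw_deg):
    s=sense(); R0=R.from_euler('xyz',s['orientation']); Rt=R.from_euler('xyz',[np.pi,0,np.radians(yaw_deg)])
    d=R0.inv().apply(np.array([x,y,z])-s['position'])*100; r=(R0.inv()*Rt).as_rotvec()
    print('inc cm',np.round(d,2),'rot',np.round(r,3),'rows',round(max(np.linalg.norm(d)/6.25,np.linalg.norm(r)/.187),1),'t',round(s['time_s'],2))
E
python3 -c "
from h import *
inc(.435,-.011,.23,200.7)"
```

```text
inc cm [-42.53 -43.27   0.12] rot [-0.  -0.  -0.6] rows 9.7 t 0.25
```

drive_tool(increments=[-42.5,-43.3,0,0,0,-0.6,8.5,-42.5,-43.3,0,0,0,-0.6,8.5,-42.5,-43.3,0,0,0,-0.6,8.5,-42.5,-43.3,0,0,0,-0.6,8.5,-42.5,-43.3,0,0,0,-0.6,8.5,-42.5,-43.3,0,0,0,-0.6,8.5,-42.5,-43.3,0,0,0,-0.6,8.5,-42.5,-43.3,0,0,0,-0.6,8.5,-42.5,-43.3,0,0,0,-0.6,8.5,-42.5,-43.3,0,0,0,-0.6,8.5,-42.5,-43.3,0,0,0,-0.6,8.5,-42.5,-43.3,0,0,0,-0.6,8.5], force=70)

```text
time_s: 1.75
position: [0.4344, -0.0112, 0.2311]
orientation: [3.141, -0.001, -2.781]
contact_force: [-0.9, 0.5, 0.1]
grip_width: 0.085
finger_force: 0.0
```

Run:
```python
from h import *
s=sense(); print(s['position'],s['orientation'],s['time_s'],s['contact_force'])
w=grab('wrist'); save(w,'w1')
import pickle; pickle.dump(w,open('w1.pkl','wb'))
for n,p in (('T2',(.435,-.011,.085)),('T3',(.470,-.121,.085)),('T1',(.619,.004,.085))): print(n,np.round(proj(w,p),0))
```

```text
[ 0.43444549 -0.01116205  0.23107952] [ 3.14104330e+00 -5.47123829e-04 -2.78136226e+00] 1.75 [-0.85540023  0.54182688  0.09953688]
T2 [321. 220.]
T3 [174. 213.]
T1 [267. 401.]
```

View pics/w1.png

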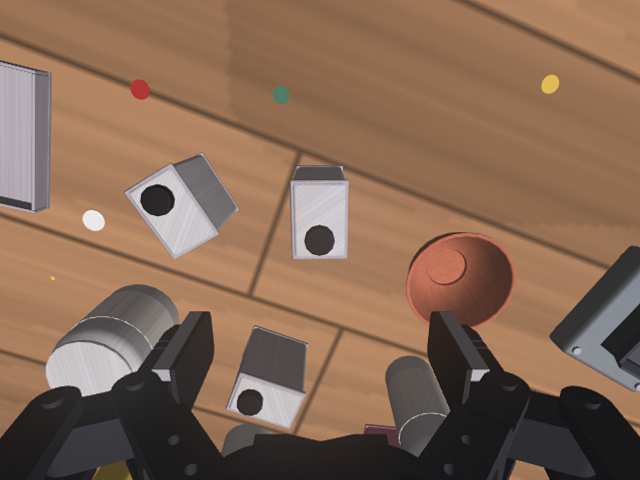

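The wrist view shows T2's top face at about (320,220) with its cap at (319,240), where projection put it. T3 is at about (172,210), T1 at about (265,400). I'll refine T2 and T3 from this view.

```bash
cat >> h.py <<'E'
def face(w,u,v,z=.085,lo=(0,0,125),hi=(180,60,255)):
    hsv=cv2.cvtColor(cv2.medianBlur(w['img'],3),cv2.COLOR_RGB2HSV); m=cv2.inRange(hsv,lo,hi)
    for c in cv2.findContours(m,cv2.RETR_EXTERNAL,cv2.CHAIN_APPROX_NONE)[0]:
        if cv2.contourArea(c)>300 and cv2.pointPolygonTest(c,(float(u),float(v)),False)>0:
            W=np.array([onz(w,*q[0],z)[:2] for q in c]); r=cv2.minAreaRect((W*1000).astype(np.float32)); b=cv2.boxPoints(r); e=np.diff(b,axis=0)[:2]; k=np.linalg.norm(e,axis=1).argmax()
            return np.round(np.array(r[0])/1000,4),np.round(r[1],1),round(np.degrees(np.arctan2(e[k,1],e[k,0]))%180,1)
E
python3 - <<'E'
from h import *
import pickle; w=pickle.load(open('w1.pkl','rb'))
print(face(w,310,200),face(w,190,225),face(w,275,390))
hsv=cv2.cvtColor(w['img'],cv2.COLOR_RGB2HSV); print(hsv[200,310],hsv[172,320],hsv[225,190],hsv[190,210])
# cap tops: triangulate between wrist & top
t=pickle.load(open('ts.pkl','rb'))[0]
print(tri(w,(319.5,240),t,(318.8,307.2)),tri(w,(157,200),t,(378.8,299.8)))
inc(.435,-.011,.045,200.7)
E
```

```text
(array([ 0.4359, -0.0119]), array([64.6, 45.1]), np.float32(20.9)) (array([ 0.4612, -0.1147]), array([65.1, 70.5]), np.float32(140.1)) (array([0.6202, 0.0025]), array([65.1, 45.4]), np.float32(88.5))
[160   8 198] [ 0 19 81] [150   5 206] [173   9 112]
(array([ 0.44928063, -0.00665386,  0.09120604]), np.float64(5.79111747331872e-05)) (array([ 0.46231287, -0.13348981,  0.09226881]), np.float64(0.0005600276098106389))
inc cm [-0.07 -0.08 18.62] rot [ 0. -0.  0.] rows 3.0 t 1.8
```

drive_tool(increments=[-0.1,-0.1,6,0,0,0,8.5,-0.1,-0.1,12,0,0,0,8.5,-0.1,-0.1,16,0,0,0,8.5,-0.1,-0.1,18.6,0,0,0,8.5,-0.1,-0.1,18.7,0,0,0,8.5,-0.1,-0.1,18.7,0,0,0,3.5,-0.1,-0.1,18.7,0,0,0,3.5,-0.1,-0.1,18.7,0,0,0,3.5,-0.1,-0.1,18.7,0,0,0,3.5,-0.1,-0.1,18.7,0,0,0,3.5], force=70)

```text
time_s: 3.05
position: [0.4367, -0.0117, 0.0455]
orientation: [-3.141, 0.002, -2.78]
contact_force: [-1.8, 2.4, 12.5]
grip_width: 0.0434
finger_force: 71.0
```

drive_tool(increments=[0,0,-1,0,0,0,3.5,0,0,-3,0,0,0,3.5,0,0,-4,0,0,0,3.5,0,0,-4,0,0,0,3.5,0,0,-4,0,0,0,3.5,0,0,-4,0,0,0,3.5])

```text
time_s: 3.8
position: [0.4357, -0.0117, 0.0838]
orientation: [3.141, -0.001, -2.78]
contact_force: [-0.1, -0.1, -3.2]
grip_width: 0.0432
finger_force: 71.6
```

Run:
```python
from h import *
s=sense(); print(s['position'],s['contact_force'],s['wrist_torque'],s['joint_efforts'])
for p in ((.615,.003,.20,268.5),(.47,-.121,.2,231.8)): inc(*p)
```

```text
[ 0.43566784 -0.01165153  0.08380898] [-0.10486075 -0.06769859 -3.1909829 ] [-0.01283374 -0.0429917  -0.02071979] [ 8.11958627e-03 -5.42536390e+01  3.26067781e+01 -2.14341089e-03
 -1.23423557e-03  2.07606126e-04]
inc cm [-17.29  -4.96 -11.63] rot [ 1.000e-03 -0.000e+00 -1.183e+00] rows 6.3 t 3.8
inc cm [  0.66 -11.44 -11.62] rot [ 0.001 -0.001 -0.543] rows 2.9 t 3.8
```

T2 weighs about 3.2 N, so it is the half-full one. I'll set it back down where it was.

drive_tool(increments=[0,0,2,0,0,0,3.5,0,0,3.2,0,0,0,3.5,0,0,3.7,0,0,0,3.5,0,0,3.8,0,0,0,3.5,0,0,3.9,0,0,0,3.5,0,0,3.9,0,0,0,3.5])

```text
time_s: 4.55
position: [0.4362, -0.0117, 0.0455]
orientation: [-3.141, 0.0, -2.78]
contact_force: [0.3, 0.3, -3.0]
grip_width: 0.0434
finger_force: 71.9
```

drive_tool(increments=[0,0,0.1,0,0,0,3.5,0,0,0.15,0,0,0,3.5,0,0,0.15,0,0,0,3.5])

```text
time_s: 4.92
position: [0.4362, -0.0118, 0.0454]
orientation: [-3.141, 0.001, -2.78]
contact_force: [-11.3, 0.8, 37.3]
grip_width: 0.0435
finger_force: 76.3
```

drive_tool(increments=[0,0,-0.05,0,0,0,5,0,0,-0.05,0,0,0,8.5,0,0,-0.05,0,0,0,8.5,0,0,-0.05,0,0,0,8.5,0,0,-6,0,0,0,8.5,0,0,-12,0,0,0,8.5,0.7,-11.4,-15.5,0,0,-0.54,8.5,0.7,-11.4,-15.5,0,0,-0.54,8.5,0.7,-11.4,-15.5,0,0,-0.54,8.5,0.7,-11.4,-15.5,0,0,-0.54,8.5,0.7,-11.4,-15.5,0,0,-0.54,8.5])

```text
time_s: 6.3
position: [0.4694, -0.1202, 0.1985]
orientation: [3.141, -0.0, -2.244]
contact_force: [0.9, -0.9, 0.1]
grip_width: 0.0848
finger_force: 0.0
```

Run:
```python
from h import *
s=sense(); print(s['position'],s['contact_force'])
w=grab('wrist'); save(w,'w2')
u,v=proj(w,(.47,-.121,.085)); print(u,v)
for lo in (125,150,165): print(lo,face(w,u,v,lo=(0,0,lo)))
u,v=proj(w,(.436,-.012,.085)); print('T2',u,v,face(w,u,v,lo=(0,0,150)))
inc(.47,-.121,.045,231.8)
```

```text
[ 0.46940387 -0.12021763  0.19851283] [ 0.87875192 -0.92835115  0.09371892]
319.56755246266977 231.44831405720112
125 (array([ 0.4713, -0.1232]), array([64.6, 44.7]), np.float32(50.0))
150 (array([ 0.4713, -0.123 ]), array([64.3, 44.7]), np.float32(49.7))
165 (array([ 0.4714, -0.1229]), array([64. , 44.7]), np.float32(49.8))
T2 443.06127779810004 310.8261206298928 None
inc cm [ 0.03 -0.1  15.36] rot [ 0.001 -0.    -0.006] rows 2.5 t 6.35
```

drive_tool(increments=[0.1,-0.3,6,0,0,0.027,8.5,0.1,-0.3,11,0,0,0.027,8.5,0.1,-0.3,14.5,0,0,0.027,8.5,0.1,-0.3,15.3,0,0,0.027,8.5,0.1,-0.3,15.3,0,0,0.027,3.5,0.1,-0.3,15.3,0,0,0.027,3.5,0.1,-0.3,15.3,0,0,0.027,3.5,0.1,-0.3,15.3,0,0,0.027,3.5,0.1,-0.3,15.3,0,0,0.027,3.5])

```text
time_s: 7.48
position: [0.4722, -0.1237, 0.0471]
orientation: [-3.14, 0.001, -2.268]
contact_force: [-1.3, 2.0, 7.4]
grip_width: 0.0434
finger_force: 70.2
```

drive_tool(increments=[0,0,-1,0,0,0,3.5,0,0,-3,0,0,0,3.5,0,0,-4,0,0,0,3.5,0,0,-4,0,0,0,3.5,0,0,-4,0,0,0,3.5,0,0,-4,0,0,0,3.5])

```text
time_s: 8.22
position: [0.4712, -0.1233, 0.0853]
orientation: [3.141, -0.0, -2.267]
contact_force: [-0.4, -0.3, -5.3]
grip_width: 0.0436
finger_force: 72.8
```

Run:
```python
from h import *
s=sense(); print(s['position'],s['contact_force'])
inc(.48,-.1,.24,185.9);inc(.4833,-.3245,.24,185.9);inc(.4392,.3491,.24,170.7)
```

```text
[ 0.47116365 -0.12332281  0.08525795] [-0.38083527 -0.33980676 -5.3105081 ]
inc cm [ -2.35   0.83 -15.47] rot [ 0.001 -0.001  0.771] rows 4.1 t 8.22
inc cm [ 14.66 -13.82 -15.48] rot [ 0.001 -0.001  0.771] rows 4.1 t 8.22
inc cm [-34.18  32.78 -15.45] rot [ 1.000e-03 -1.000e-03  1.037e+00] rows 8.0 t 8.22
```

T3 weighs about 5.3 N, so it is the full one, and T1 must be the empty one. Next I carry T3 near the cradle and measure it with the wrist camera.

Run:
```python
from h import *
inc(.43,.1,.26,195); inc(.508,.338,.26,170.7)
```

```text
inc cm [-14.48  17.5  -17.46] rot [ 0.001 -0.001  0.612] rows 4.6 t 8.22
inc cm [-37.74  26.79 -17.46] rot [ 1.000e-03 -1.000e-03  1.037e+00] rows 7.9 t 8.22
```

drive_tool(increments=[0,0,-6,0,0,0,3.5,0,0,-12,0,0,0.15,3.5,-3,4,-17.5,0,0,0.3,3.5,-7,8,-17.5,0,0,0.45,3.5,-11,12.5,-17.5,0,0,0.6,3.5,-14.5,17.5,-17.5,0,0,0.75,3.5,-20,20,-17.5,0,0,0.9,3.5,-25.5,22,-17.5,0,0,1.037,3.5,-31,24,-17.5,0,0,1.037,3.5,-36,26,-17.5,0,0,1.037,3.5,-37.7,26.8,-17.5,0,0,1.037,3.5,-37.7,26.8,-17.5,0,0,1.037,3.5])

```text
time_s: 9.72
position: [0.5077, 0.3388, 0.2594]
orientation: [-3.141, -0.001, 2.98]
contact_force: [0.6, -0.7, -5.3]
grip_width: 0.043
finger_force: 78.6
```

Run:
```python
from h import *
import pickle
s=sense(); print(s['position'],s['orientation'],s['contact_force'],s['grip_width'])
w=grab('wrist'); save(w,'w3'); pickle.dump(w,open('w3.pkl','wb'))
print(proj(w,(.4392,.3491,.035)))
```

```text
[0.5077479  0.33880559 0.2594495 ] [-3.14060288e+00 -1.45089924e-03  2.98042700e+00] [ 0.58611131 -0.74189958 -5.29070691] 0.04300115211026911
(np.float64(319.6628803896578), np.float64(124.3376106060841))
```

View pics/w3.png

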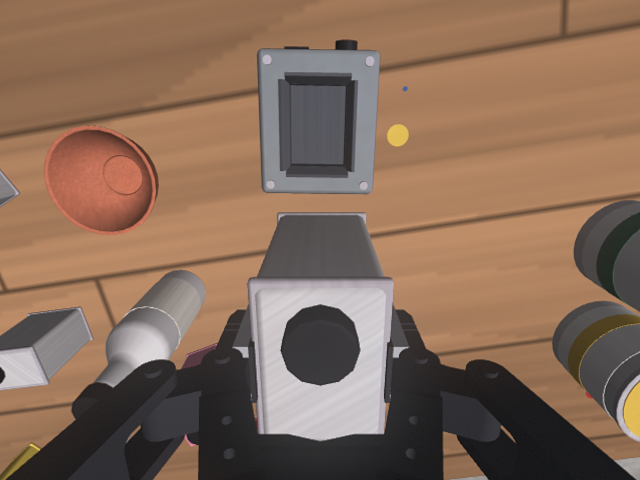

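The wrist view shows the shaker with its base corners at about (260,50), (379,50), (373,192) and (263,192). The lip's outer edge runs from about (279,73) to (355,177). The held tin is square in the fingers. I'll measure the cradle and the tin's offset in the hand.

Run:
```python
from h import *
import pickle
w=pickle.load(open('w3.pkl','rb')); t=pickle.load(open('ts.pkl','rb'))[0]
img=w['img']; hsv=cv2.cvtColor(img,cv2.COLOR_RGB2HSV)
def rect(W):
    r=cv2.minAreaRect((W*1000).astype(np.float32)); b=cv2.boxPoints(r); e=np.diff(b,axis=0)[:2]; k=np.linalg.norm(e,axis=1).argmax()
    return np.round(np.array(r[0])/1000,4),np.round(r[1],1),round(np.degrees(np.arctan2(e[k,1],e[k,0]))%180,1)
print('px plate',hsv[120,268],'lip',hsv[78,320],hsv[120,283],hsv[120,351],hsv[170,320],'floor',hsv[120,320],'gap',hsv[187,320],hsv[60,320])
def pick(m,u,v,hole=False):
    cs,_=cv2.findContours(m,cv2.RETR_LIST,cv2.CHAIN_APPROX_NONE)
    cs=[c for c in cs if cv2.pointPolygonTest(c,(float(u),float(v)),False)>0 and cv2.contourArea(c)>1500]
    return sorted(cs,key=cv2.contourArea)
m=cv2.inRange(hsv,(85,15,95),(120,90,200)); m[205:]=0
for c in pick(m,317,124):
    print('area',cv2.contourArea(c),cv2.boundingRect(c))
    for z in (.035,.068): print(z,rect(np.array([onz(w,*q[0],z)[:2] for q in c])))
# screws, two views
def screws(d,box):
    x0,y0,x1,y1=box; h=cv2.cvtColor(d['img'],cv2.COLOR_RGB2HSV)[y0:y1,x0:x1]; mm=cv2.inRange(h,(0,0,175),(180,40,255)); n,l,s,c=cv2.connectedComponentsWithStats(mm)
    return [(np.round(c[i]+[x0,y0],1),s[i,4]) for i in range(1,n) if s[i,4]>3]
S=screws(w,(255,40,390,200)); print(S)
for p,a in S: print(np.round(onz(w,*p,.036)[:2],4))
print(screws(t,(125,275,195,355)))
# tin in hand: top face
z=sense()['position'][2]-.0465+.085
print('tin z',z,face(w,275,310,z=z),face(w,275,310,z=z,lo=(0,0,170)))
```

```text
px plate [110  16 147] lip [130  16  49] [132  15  86] [160  17  46] [140  11  68] floor [124  21  95] gap [111  12 149] [109  19 151]
[(array([266.6,  59.2]), np.int32(63)), (array([369.5,  60.6]), np.int32(64)), (array([270., 184.]), np.int32(45)), (array([363.1, 185.3]), np.int32(45))]
[0.3773 0.3119]
[0.393  0.4013]
[0.4864 0.2923]
[0.5023 0.3817]
[(array([156.7, 308.5]), np.int32(755)), (array([172.2, 323.8]), np.int32(15)), (array([170.9, 336.9]), np.int32(11)), (array([172.4, 344. ]), np.int32(19))]
tin z 0.29831420275533926 (array([0.5054, 0.3389]), array([44.4, 62.9]), np.float32(170.9)) (array([0.5057, 0.3392]), array([43.5, 61.5]), np.float32(170.9))
```

Run:
```python
from h import *
import pickle
w=pickle.load(open('w3.pkl','rb')); t,s=pickle.load(open('ts.pkl','rb'))
def dark(d,box,thr):
    x0,y0,x1,y1=box; g=cv2.cvtColor(d['img'],cv2.COLOR_RGB2GRAY)[y0:y1,x0:x1]; m=(g<thr).astype(np.uint8)
    cs=cv2.findContours(m,cv2.RETR_EXTERNAL,cv2.CHAIN_APPROX_NONE)[0]; c=max(cs,key=cv2.contourArea)+[x0,y0]
    return c.astype(np.float32)
def quad(c):
    h=cv2.convexHull(c); 
    for e in np.linspace(2,12,40):
        q=cv2.approxPolyDP(h,e,True)
        if len(q)==4: return q[:,0]
    return cv2.boxPoints(cv2.minAreaRect(c))
qw=quad(dark(w,(264,64,374,182),118)); qt=quad(dark(t,(138,288,182,340),105))
print(qw.tolist(),qt.tolist())
C=np.array([onz(w,*q,.068) for q in qw]); print('lip wrist',np.round(C,4).tolist(),np.round(C.mean(0),4))
# match top quads nearest to projected wrist corners
for p,a in zip(C,qw):
    pr=np.array(proj(t,p)); b=qt[np.linalg.norm(qt-pr,axis=1).argmin()]; X,e=tri(w,a,t,b); print(np.round(X,4),round(e,4))
inc(.4397,.3468,.13,169.9)
```

```text
[[351.0, 73.0], [353.0, 171.0], [286.0, 176.0], [278.0, 79.0]] [[146.0, 295.0], [173.0, 302.0], [163.0, 336.0], [138.0, 332.0]]
lip wrist [[0.4027, 0.381, 0.068], [0.4817, 0.3719, 0.068], [0.4765, 0.3129, 0.068], [0.3975, 0.3215, 0.068]] [0.4396 0.3468 0.068 ]
[0.4035 0.3808 0.0667] 0.0018
[0.485  0.3731 0.0433] 0.0017
[0.4724 0.3105 0.0595] 0.011
[0.3969 0.3229 0.08  ] 0.0035
inc cm [ 6.83 -0.2  12.99] rot [-0.001 -0.001  0.014] rows 2.3 t 9.78
```

drive_tool(increments=[4,-0.2,0,0.001,0.001,0.014,3.5,6.8,-0.2,0,0.001,0.001,0.014,3.5,6.8,-0.2,5,0.001,0.001,0.014,3.5,6.8,-0.2,10,0.001,0.001,0.014,3.5,6.8,-0.2,13,0.001,0.001,0.014,3.5,6.8,-0.2,14,0.001,0.001,0.014,3.5,6.8,-0.2,15,0.001,0.001,0.014,3.5,6.8,-0.2,15.5,0.001,0.001,0.014,3.5,6.8,-0.2,15.5,0.001,0.001,0.014,3.5])

```text
time_s: 10.9
position: [0.4406, 0.3467, 0.1061]
orientation: [-3.141, -0.001, 2.965]
contact_force: [-0.7, 0.1, -6.0]
grip_width: 0.0434
finger_force: 79.7
```

drive_tool(increments=[0,0,0.3,0,0,0,3.5,0,0,0.6,0,0,0,3.5,0,0,0.9,0,0,0,3.5,0,0,1.2,0,0,0,3.5,0,0,1.2,0,0,0,3.5])

```text
time_s: 11.52
position: [0.4402, 0.3466, 0.0935]
orientation: [-3.14, -0.001, 2.965]
contact_force: [-0.3, 0.2, -5.0]
grip_width: 0.0434
finger_force: 79.8
```

drive_tool(increments=[0,0,0.2,0,0,0,3.5,0,0,0.4,0,0,0,3.5,0,0,0.55,0,0,0,3.5,0,0,0.65,0,0,0,3.5,0,0,0.65,0,0,0,3.5])

```text
time_s: 12.15
position: [0.4403, 0.3467, 0.0872]
orientation: [-3.141, -0.001, 2.965]
contact_force: [0.3, 0.3, -6.3]
grip_width: 0.043
finger_force: 79.8
```

drive_tool(increments=[0,0,0.05,0,0,0,3.5,0,0,0.1,0,0,0,3.5,0,0,0.1,0,0,0,3.5])

```text
time_s: 12.52
position: [0.4404, 0.3467, 0.0864]
orientation: [-3.141, -0.001, 2.965]
contact_force: [-0.4, 0.3, -3.1]
grip_width: 0.0429
finger_force: 80.3
```

drive_tool(increments=[0,0,0.05,0,0,0,3.5,0,0,0.05,0,0,0,3.5,0,0,0.05,0,0,0,3.5])

```text
time_s: 12.9
position: [0.4403, 0.3468, 0.0864]
orientation: [-3.141, -0.001, 2.965]
contact_force: [-4.0, -0.3, 5.5]
grip_width: 0.0433
finger_force: 81.5
```

drive_tool(increments=[0,0,0,0,0,0,5,0,0,0,0,0,0,7,0,0,0,0,0,0,8.5,0,0,0,0,0,0,8.5,0,0,-3,0,0,0,8.5,0,0,-8,0,0,0,8.5,0,0,-13,0,0,0,8.5,0,0,-17,0,0,0,8.5,0,0,-17,0,0,0,8.5])

```text
time_s: 14.02
position: [0.4416, 0.3474, 0.2585]
orientation: [3.139, 0.003, 2.965]
contact_force: [0.4, -0.4, -0.0]
grip_width: 0.0851
finger_force: 0.0
```

Run:
```python
from h import *
s=sense(); print(s['position'],s['contact_force'],s['time_s'])
w=grab('wrist'); save(w,'w4')
u,v=proj(w,(.4397,.3468,.124)); print(u,v)
for lo in (125,150): print(face(w,u+20,v,z=.124,lo=(0,0,lo)),face(w,u-20,v,z=.124,lo=(0,0,lo)))
inc(.44,.15,.256,200); inc(.55,.003,.256,268.5)
```

```text
[0.44155146 0.34741289 0.25847558] [ 0.44852782 -0.39118319 -0.02099837] 14.025
319.00436674405 220.31064877518025
(array([0.4223, 0.3513]), array([79.7, 99.4]), np.float32(169.9)) (array([0.4223, 0.3513]), array([79.7, 99.4]), np.float32(169.9))
(array([0.4395, 0.3472]), array([44.9, 64.1]), np.float32(169.7)) (array([0.4395, 0.3472]), array([44.9, 64.1]), np.float32(169.7))
inc cm [ -3.37 -19.42   0.05] rot [ 0.     0.001 -0.526] rows 3.2 t 14.07
inc cm [-16.78 -31.95   0.06] rot [-0.000e+00  1.000e-03 -1.721e+00] rows 9.2 t 14.07
```

View pics/w4.png

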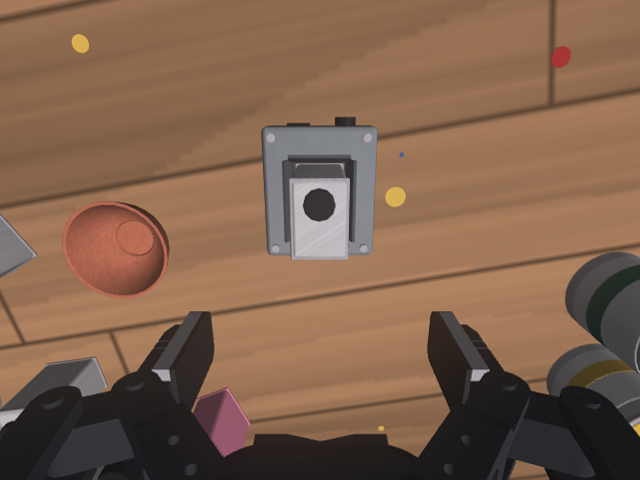

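The tin in the cradle measures 64.1 x 44.9 mm at a top height of 0.124, centred at (.4395,.3472), yaw 169.7. That matches the cradle, so it is seated. T1 is next.

```bash
python3 -c "
from h import *
inc(.62,.0025,.23,268.5)"
```

```text
inc cm [-23.68 -30.77   2.66] rot [-0.000e+00  1.000e-03 -1.721e+00] rows 9.2 t 14.07
```

drive_tool(increments=[-3,-4,0,0,0,-0.18,8.5,-6,-8,0,0,0,-0.36,8.5,-9,-12,0,0,0,-0.54,8.5,-12,-16,0,0,0,-0.72,8.5,-15,-19.5,0,0,0,-0.9,8.5,-18,-23,0,0,0,-1.08,8.5,-20,-26,0,0,0,-1.26,8.5,-22,-28.5,1,0,0,-1.44,8.5,-23.7,-30.8,2.6,0,0,-1.6,8.5,-23.7,-30.8,2.6,0,0.001,-1.721,8.5,-23.7,-30.8,2.6,0,0.001,-1.721,8.5,-23.7,-30.8,2.6,0,0.001,-1.721,8.5])

```text
time_s: 15.58
position: [0.6194, 0.0022, 0.2294]
orientation: [3.139, -0.001, -1.6]
contact_force: [-0.9, -0.2, 0.3]
grip_width: 0.0847
finger_force: 0.0
```

Run:
```python
from h import *
s=sense(); print(s['position'],s['contact_force'],s['time_s'])
w=grab('wrist'); save(w,'w5')
u,v=proj(w,(.62,.0025,.085)); print(u,v)
for lo in (125,150): print(face(w,u+15,v,lo=(0,0,lo)),face(w,u-15,v,lo=(0,0,lo)))
inc(.62,.0025,.045,268.5)
```

```text
[0.61938949 0.00220053 0.22943915] [-0.88561035 -0.16803488  0.27517645] 15.575
319.67730829888245 220.70137510644267
(array([0.6209, 0.0022]), array([64. , 45.1]), np.float32(88.4)) (array([0.6209, 0.0022]), array([64. , 45.1]), np.float32(88.4))
(array([0.6208, 0.0026]), array([63.6, 44.9]), np.float32(88.8)) (array([0.6208, 0.0026]), array([63.6, 44.9]), np.float32(88.8))
inc cm [-0.05 -0.09 18.47] rot [ 0.002 -0.001 -0.002] rows 3.0 t 15.62
```

drive_tool(increments=[0,-0.15,6,0,0,0,8.5,0,-0.15,12,0,0,0,8.5,0,-0.15,16.5,0,0,0,8.5,0,-0.15,18.3,0,0,0,8.5,0,-0.15,18.3,0,0,0,3.5,0,-0.15,18.3,0,0,0,3.5,0,-0.15,18.3,0,0,0,3.5,0,-0.15,18.3,0,0,0,3.5,0,-0.15,18.3,0,0,0,3.5], force=50)

```text
time_s: 16.75
position: [0.6216, 0.0016, 0.0482]
orientation: [-3.141, -0.001, -1.598]
contact_force: [-0.5, 0.8, 6.6]
grip_width: 0.0433
finger_force: 51.2
```

drive_tool(increments=[0,0,-1,0,0,0,3.5,0,0,-3,0,0,0,3.5,0,0,-4,0,0,0,3.5,0,0,-4,0,0,0,3.5,0,0,-4,0,0,0,3.5,0,0,-4,0,0,0,3.5])

```text
time_s: 17.5
position: [0.6205, 0.0017, 0.0862]
orientation: [3.139, -0.001, -1.597]
contact_force: [0.3, -0.1, -1.2]
grip_width: 0.0437
finger_force: 51.0
```

Run:
```python
from h import *
s=sense(); print(s['position'],s['contact_force'])
inc(.60,-.05,.26,250);inc(.53,-.32,.26,185.9); inc(.4833,-.3245,.26,185.9)
```

```text
[0.62053169 0.00169871 0.08623618] [ 0.34902727 -0.12287016 -1.2312367 ]
inc cm [  5.25   1.96 -17.36] rot [ 0.003 -0.002  0.322] rows 2.9 t 17.5
inc cm [ 32.42   8.24 -17.31] rot [ 1.000e-03 -3.000e-03  1.441e+00] rows 7.7 t 17.5
inc cm [ 33.   12.9 -17.3] rot [ 1.000e-03 -3.000e-03  1.441e+00] rows 7.7 t 17.5
```

T1 weighs about 1 N, so it is the almost empty one. I'll carry it to the tray.

drive_tool(increments=[0,0,-6,0,0,0,3.5,0,0,-12,0,0,0.18,3.5,2,0.5,-17.3,0,0,0.36,3.5,7,1.5,-17.3,0,0,0.54,3.5,12,2.5,-17.3,0,0,0.72,3.5,17,3.5,-17.3,0,0,0.9,3.5,22,4.5,-17.3,0,0,1.08,3.5,27,5.3,-17.3,0,0,1.26,3.5,32,5.9,-17.3,0,-0.003,1.441,3.5,32,5.9,-17.3,0,-0.003,1.441,3.5,32,5.9,-17.3,0,-0.003,1.441,3.5])

```text
time_s: 18.88
position: [0.5536, -0.3161, 0.26]
orientation: [3.14, -0.0, -3.037]
contact_force: [-0.7, 1.2, -1.1]
grip_width: 0.0434
finger_force: 51.8
```

Run:
```python
from h import *
s=sense(); print(s['position'],s['orientation'],s['contact_force'],s['time_s'])
w=grab('wrist'); save(w,'w6')
u,v=proj(w,(.4833,-.3245,.003)); print(u,v)
for z in (.003,.022): 
  for lo in (100,125): print(z,lo,face(w,u,v,z=z,lo=(0,0,lo)))
inc(.4833,-.3245,.085,185.9)
```

```text
[ 0.55362911 -0.31610652  0.25999424] [ 3.14019744e+00 -3.82233255e-04 -3.03746637e+00] [-0.67499963  1.20898619 -1.14064934] 18.875
319.0166545025356 121.3525722066475
0.003 100 (array([ 0.4852, -0.3262]), array([136.1, 115.2]), np.float32(6.8))
0.003 125 (array([ 0.4852, -0.3262]), array([136.1, 115.2]), np.float32(6.8))
0.022 100 (array([ 0.4846, -0.3262]), array([129.6, 109.7]), np.float32(6.8))
0.022 125 (array([ 0.4846, -0.3262]), array([129.6, 109.7]), np.float32(6.8))
inc cm [ 7.1  -0.17 17.53] rot [ 0.001 -0.     0.002] rows 3.0 t 18.93
```

View pics/w6.png

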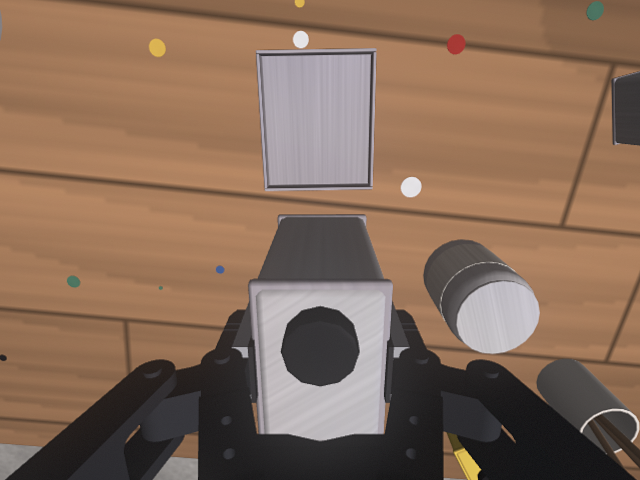

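The view shows the tray rim at about (257,50) to (376,188). At z = 0.022 it measures 129.6 x 109.7 mm, centred at (.4846,-.3262).

drive_tool(increments=[5,-0.3,0,0,0,-0.015,3.5,7,-0.35,3,0,0,-0.015,3.5,7,-0.35,9,0,0,-0.015,3.5,7,-0.35,15,0,0,-0.015,3.5,7,-0.35,18,0,0,-0.015,3.5,7,-0.35,19.5,0,0,-0.015,3.5,7,-0.35,20.3,0,0,-0.015,3.5,7,-0.35,20.5,0,0,-0.015,3.5,7,-0.35,20.6,0,0,-0.015,3.5])

```text
time_s: 20.05
position: [0.4849, -0.3273, 0.0552]
orientation: [-3.141, 0.001, -3.023]
contact_force: [1.2, -0.1, -0.6]
grip_width: 0.0434
finger_force: 51.8
```

drive_tool(increments=[0,0,0.1,0,0,0,3.5,0,0,0.2,0,0,0,3.5,0,0,0.2,0,0,0,3.5])

```text
time_s: 20.42
position: [0.4844, -0.327, 0.0525]
orientation: [3.141, 0.0, -3.023]
contact_force: [-1.3, 0.5, -0.5]
grip_width: 0.0433
finger_force: 51.8
```

drive_tool(increments=[0,0,0.1,0,0,0,3.5,0,0,0.15,0,0,0,3.5,0,0,0.15,0,0,0,3.5])

```text
time_s: 20.8
position: [0.4845, -0.327, 0.0512]
orientation: [3.141, 0.0, -3.023]
contact_force: [-1.0, 1.6, 5.3]
grip_width: 0.0437
finger_force: 52.6
```

Contact with the tray floor. I'll release and rise.

drive_tool(increments=[0,0,0,0,0,0,5,0,0,0,0,0,0,7,0,0,0,0,0,0,8.5,0,0,0,0,0,0,8.5,0,0,-3,0,0,0,8.5,0,0,-8,0,0,0,8.5,0,0,-13,0,0,0,8.5,0,0,-19,0,0,0,8.5,0,0,-20,0,0,0,8.5,0,0,-20,0,0,0,8.5])

```text
time_s: 22.05
position: [0.4846, -0.3272, 0.2508]
orientation: [3.141, 0.0, -3.023]
contact_force: [0.3, -0.6, -0.7]
grip_width: 0.0847
finger_force: 0.0
```

Run:
```python
from h import *
s=sense(); print(s['position'],s['contact_force'],s['time_s'])
w=grab('wrist'); u,v=proj(w,(.4846,-.3262,.088)); print(face(w,u,v+12,z=.088,lo=(0,0,150)),face(w,u,v-15,z=.088,lo=(0,0,150)))
t=grab('top'); A=np.hstack([w['img'][100:400,120:520],cv2.resize(t['img'][180:360,110:510],(400,180)).copy() if 0 else cv2.resize(t['img'][190:340,120:320],(400,300))]); 
A=np.vstack([A,np.hstack([cv2.resize(t['img'][190:340,300:500],(400,300)),cv2.resize(grab('scene')['img'][80:380,100:500],(400,300))])])
cv2.imwrite('pics/end.png',A[:,:,::-1])
for n,p,z in (('T2',(.436,-.012),.085),('full',(.4397,.347),.124),('empty',(.4846,-.3262),.088)):
    u,v=proj(t,(*p,z)); print(n,face(t,u-4,v+2,z=z,lo=(0,0,170)))
```

```text
[ 0.48456516 -0.32719907  0.25080633] [ 0.29460432 -0.5764317  -0.70932557] 22.05
(array([ 0.4677, -0.3307]), array([99.8, 85.2]), np.float32(6.8)) (array([ 0.4677, -0.3307]), array([99.8, 85.2]), np.float32(6.8))
T2 (array([ 0.4351, -0.0112]), array([65.7, 46.1]), np.float32(20.5))
full (array([0.4374, 0.3242]), array([ 96.9, 115.4]), np.float32(169.8))
empty None
```

View pics/end.png

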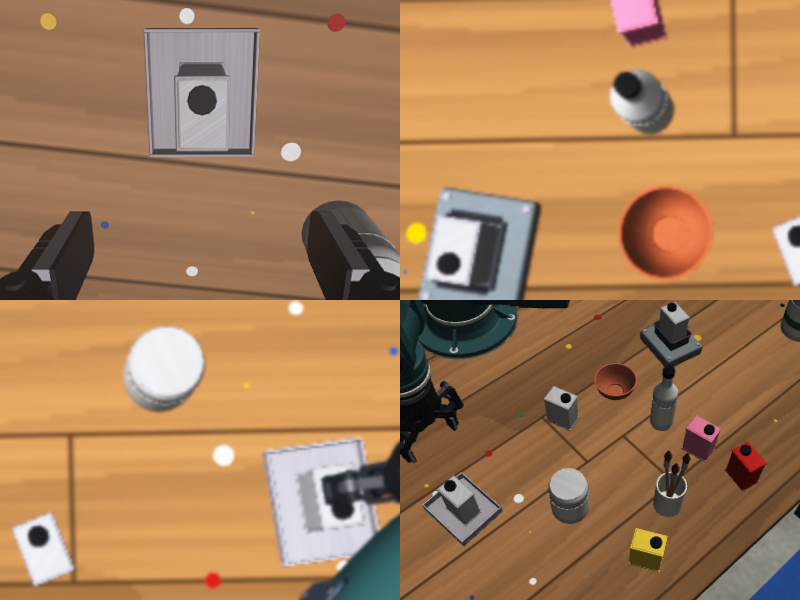

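The final views show all three tins as asked. The full one is seated in the cradle, the empty one stands in the tray, and the half-full one is back at (.435,-.011), about 1 mm from its start. The can, bowl, bottle and jar look undisturbed, and the gripper is clear.

```bash
python3 -c "
from h import *
print(ticket.hand_in())"
```

```text
the job is handed in; nothing more can be done
None
```

The job is handed in: the full tin is seated in the shaker's cradle, the almost empty one stands in the returns tray, and the half-full one is back where it was; the hand-in returned no verdict, but my final camera checks showed everything in place.

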